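# Sweep a counted batch of caps into the carousel pocket

## Task

Turn the slotted cover of the cap carousel by its knob until its opening lines up with the pocket that faces the counting deck. Then take the straightedge and with it push the four loose bottle caps together, as one group, along the deck and over its edge so that all of them drop into that pocket; do not handle the caps with the fingers. Finally stand the straightedge upright on the bench again, leaving the cover lined up and the things standing about where they are.

Things in the scene. Friction and masses are not known exactly. Their poses are not given: they have to be found in the camera images.
- station: fixed cap-counting station: grey round drum 240 mm across, 52 mm high, in three 120-degree pockets, joined to a raised sheet-steel counting deck. Origin on the drum's axis at bench level, z up; +x = push direction, from deck to drum. Deck top level at z = 60 mm, from x = -320 mm (rear end, open) to x = -80 mm (lip, overhanging the drum)
- deck_rear (a point): middle of the deck's open rear end, on its upper face (station x = -320, z = 60 mm); axes as the station's. The deck is 132 mm wide between two side fences: inner faces at y = +-66 mm, 3 mm thick, tops at z = 81 mm above the bench, running from here to 35 mm past the lip
- lip (a point): middle of the deck's lip edge, on its upper face, 60 mm above the bench, 80 mm from the drum's axis; axes as the station's. A cap pushed past it falls into the pocket to fill if the cover's opening is there
- pocket (a point): middle of the floor of the pocket to fill, 5 mm above the bench, 65 mm from the drum's axis towards the deck (station -x); the pocket spans 120 degrees, inner radius 115 mm, up to the cover. The other two pockets already hold stock (jar lids, other caps), not to be touched
- cover (a joint): the carousel's flat aluminium cover, top at 55.5 mm, turning about the drum's axis; rad, positive anticlockwise seen from above, -0.7 to 3.0; stays where left (friction 0.06 N m, no detent). One sector opening, 116 degrees wide, radius 26 to 113 mm; at 0 it is centred exactly over the pocket to fill (station -x), at q turned by q from there
- cover_grip (a point): grip point of the cover's black knob, on the axis, 83 mm above the bench. The knob is an upright bar 46 mm long, 14 mm thick, top at 88 mm, on a round boss with top at 61.5 mm. The point turns with the cover: x axis along the bar, -x end (white mark) points to the middle of the opening
- straightedge: straightedge standing on the bench: steel angle 116 mm long (y) with a beech grip bar. Origin at the underside, below the grip's middle, z up. Pushing face upright, at x = +11 mm, looks to +x, 28 mm high; the 3 mm foot reaches back to x = -24 mm. Grip bar 16 mm thick (x), 96 mm long (y), z = 3 to 60 mm: grip it above z = 30 mm. About 170 g
- wall_a (a point): foot of the drum's axis, 5 mm above the bench; its x axis runs along one side wall of the pocket to fill, its y axis points at right angles from that wall into the pocket
- wall_b (a point): the same point for the other side wall of the pocket to fill: its -x axis runs along that wall and its y axis points from it into the pocket
- cap_1: loose gold bottle cap, a plain disc 31 mm across and 18 mm high, about 14 g, standing mouth down on the deck; origin at the centre of its underside
- cap_2: loose gold bottle cap, a plain disc 31 mm across and 18 mm high, about 14 g, standing mouth down on the deck; origin at the centre of its underside
- cap_3: loose gold bottle cap, a plain disc 31 mm across and 18 mm high, about 14 g, standing mouth down on the deck; origin at the centre of its underside
- cap_4: loose gold bottle cap, a plain disc 31 mm across and 18 mm high, about 14 g, standing mouth down on the deck; origin at the centre of its underside
- tamper: bystander: jar tamper with a beech grip, 42 mm across, 83 mm high; origin at the centre of its underside; leave it
- funnel: bystander: steel funnel standing mouth down, 95 mm across, 86 mm high; origin at the centre of its underside; leave it
- tape_roll: bystander: roll of tape lying flat, 94 mm across, 24 mm high; origin at the centre of its underside; leave it
- small_jar: bystander: lidded amber jar, 43 mm across, 44 mm high; origin at the centre of its underside; leave it
There are look-alikes about, which are no part of the job. What is shaped like the cap_1 but grey or turquoise is not meant.

How it is judged:
By the outcome, as a careful person would: the job done as asked, in the order asked, and still so for the second after the job is handed in, with the robot touching nothing.
It also fails if it takes over 72 s, if anything falls off the work surface, if the arm or the gripper's body presses on something with over 40 N, if the wrist force passes 120 N, or if a joint passes its speed limit or range.

## Robot

A 6-joint arm with a two-finger parallel gripper is mounted at the origin on a cart in front of the work surface, level with it; the furniture and walls round the work are solid. World frame = base frame: x ahead of the robot, y to its left, z up, the work surface at z = 0. Lengths are in m, angles in rad, forces in N, time in s.
With the tool pointing down it reaches from about 0.35 to 0.725 m from the base axis. Payload 6 kg.
Tool frame: the origin (TCP) lies midway between the tips of the shut fingers; the grasp point (between the pads) lies 19 mm behind it (manip.grip_point_offset is the distance from the TCP to the grasp point, in m); z points along the fingers, y is the line along which they close (so a half turn about z gives the same grasp; the last joint's range is limited). The gripper opens to 85 mm and grips with 20 to 120 N. Pads are 22 mm wide; open, the fingers measure 114 mm over their backs; the gripper's body (76 mm by 85 mm) begins 54 mm behind the grasp point. The pads swing forward as they close: fully open they stand 13 mm farther back than shut.
Start: joints at [1.595, 0.04, 0.085, 0, -1.615, -0.334], TCP at [0.183, 0.571, 0.231] pointing down, gripper open.
Joint ranges: [-2.56, 2.56], [-1.29, 2.01], [-1.08, 1.49], [-3.29, 1.98], [-2.81, -0.18], [-2.99, 2.99]. Speed limits (rad/s): [2.57, 2.57, 3.01, 3.14, 3.14, 3.14].

## Interface

Orientations are given as a rotation vector (axis times angle).
In Python, from station import manip, snapshot, hand_in, spotter gives the robot as it stands. The module is installed in compiled form; this text tells all that it offers.
- The arm moves only by the tool send_rows, never from a script. Its argument "increments" is a list of rows, each an object with "dp": the shift along the tool's x, y, z in cm, a list of three; "angular": the turn, a rotation vector about the tool's x, y, z in rad, a list of three. In form: [{"dp": [x, y, z], "angular": [wx, wy, wz]}, ...]. A call has 1 to 8 rows; each row shifts and turns the commanded pose from where the row before left it, along the tool's axes as they then stand; what a row does not reach is not made up. A row lasts 1/8 s, in which the tool goes at most 62.5 mm and 10.7 degrees, less where a joint would pass 70% of its speed; a pose out of reach is approached as far as the arm can. A call with a gripper value outside its range is refused whole. "hand" is the opening, from 0 (shut) to 1 (fully open), set as the call begins (left out, the last holds). The fingers move at their own pace and stop on an object; "force" is the grip in N (left out, the last holds). Time passes only in rows, so rows that do not move let the fingers close. It gives the time, the measured TCP pose, the force, the opening and the grip force at its end, in the units of the state.
- manip.sense(): the state, without advancing time (a new reading comes with each control period).
- snapshot(name): name is "scene" or "side" or "wrist"; returns a dict with "pixels" (384x512x3 uint8, red, green, blue), "K" (3x3 intrinsics, pixels), "k1" (the pictures are not rectified: a ray, as slopes to the right and down, at radius r is drawn at 1 + k1 r^2 times it, then the intrinsics apply), "xyz" and "rotation" of the camera in the world; the wrist camera has in their place "hand_eye" (4x4, takes a point from camera to tool coordinates, whose origin is the TCP and whose axes are the flange's). Camera axes: x right, y down, z forward; pixel columns grow to the right and rows downward; lengths in m; the calibration is good to about 2 mm. A picture is of the moment at which its call begins: read the wrist's pose just before it. There is no depth.
- hand_in(): hands the job in; it is judged then, once.
Trained networks look in the newest picture that a camera, given by its name, has taken for a name from the list of things; names that differ only in an ending like _2 or _b are one class to them, and where a whole thing is asked for, a point or a joint stands for the part that bears it (a point fixed in the world has none). Each returns a list of dicts, best first, with "p" (0 to 1); they miss things now and then, are a little off and sometimes report something else, mostly with a low value. They report only what shows in the picture. A call takes as long as a camera call. They do not tell look-alikes from the thing itself.
- spotter.search_frame(camera, label): "point" ([column, row] in pixels, amid what is visible of it).
- spotter.masks_of(camera, label): "pixels" (384x512 bool, what is visible of it) and "point" ([column, row] in pixels, amid what is visible of it).
The state is a dict: "time": time; "joint_positions": joint angles; "dq": joint speeds; "joint_torque": joint torques, N m; "position": TCP position; "tool_rot": TCP orientation; "wrist_force": force on the tool from outside, world axes, zero at the start; "moment": the same for the moment, N m; "opening": finger opening in m; "grip_force": force on a finger pad.
Only numpy, scipy, OpenCV 4.12 (cv2) and the standard library are available. Lean on these libraries where they do the work, as an engineer would, in place of code of your own. Each camera call takes 0.05 s, during which the arm holds its last target. There are 200 camera calls.

## Working session

There is one attempt and no reset: what is moved stays moved. The work goes in short steps, Python scripts to look and compute and a tool call to move; the robot and the scene stay as the last step left them, time stands still between calls to the robot, and variables do not carry over. Pictures are saved under pics/ and viewed, at most 10 in all, crops included, and the job is handed in when it is done.

Besides the shell and the picture viewer there is one more tool, called after ">>>" as name(argument=value, ...) on one line, values as JSON. send_rows: Moves the arm, as the interface text tells. Its arguments: {"type":"object","properties":{"increments":{"type":"array","items":{"type":"object","properties":{"dp":{"type":"array","items":{"type":"number"}},"angular":{"type":"array","items":{"type":"number"}}}}},"hand":{"type":"number"},"force":{"type":"number"}},"required":["increments"]}

```bash
mkdir -p pics; cat > h.py <<'E'
import numpy as np, cv2
from scipy.spatial.transform import Rotation as R
from station import manip, snapshot, hand_in, spotter
def campose(s,st=None):
    if 'hand_eye' in s:
        T=np.eye(4);T[:3,:3]=R.from_rotvec(st['tool_rot']).as_matrix();T[:3,3]=st['position']
        T=T@np.array(s['hand_eye']);return T[:3,3],T[:3,:3]
    r=np.array(s['rotation'],float)
    if r.shape!=(3,3): r=R.from_rotvec(r).as_matrix()
    return np.array(s['xyz']),r
def rays(s,pts):
    K=np.array(s['K']);p=np.atleast_2d(np.array(pts,float))
    d=np.c_[(p[:,0]-K[0,2])/K[0,0],(p[:,1]-K[1,2])/K[1,1]]
    u=d.copy()
    for _ in range(30): u=d/(1+s['k1']*(u**2).sum(1))[:,None]
    return np.c_[u,np.ones(len(u))]
def toz(s,pts,z,st=None):
    o,r=campose(s,st);d=rays(s,pts)@r.T
    return o+d*((z-o[2])/d[:,2])[:,None]
def proj(s,X,st=None):
    o,r=campose(s,st);c=(np.atleast_2d(X)-o)@r;u=c[:,:2]/c[:,2:]
    u=u*(1+s['k1']*(u**2).sum(1))[:,None];K=np.array(s['K'])
    return np.c_[u[:,0]*K[0,0]+K[0,2],u[:,1]*K[1,1]+K[1,2]]
def save(s,n,f=1,box=None):
    im=s['pixels'][:,:,::-1]
    if box: im=im[box[1]:box[3],box[0]:box[2]]
    cv2.imwrite('pics/'+n,cv2.resize(im,None,fx=f,fy=f,interpolation=cv2.INTER_CUBIC))
E
python3 - <<'E'
from h import *
np.set_printoptions(precision=4,suppress=True)
st=manip.sense();print(st['position'],st['tool_rot'],manip.grip_point_offset,st['opening'])
ims=[]
for c in ['scene','side']:
    s=snapshot(c);o,r=campose(s);print(c,o,r[:,2],s['k1'],s['K'][0]);save(s,c+'0.png',1.5)
    for n in ['station','cover_grip','cover','straightedge','cap_1','tamper','funnel','tape_roll','small_jar']:
        print(n,[(np.round(d['point']).astype(int).tolist(),round(d['p'],2)) for d in spotter.search_frame(c,n)])
E
```

```text
[0.1828 0.5711 0.2303] [ 3.1023 -0.4844 -0.0002] 0.0187 0.08563830279444057
scene [0.159  0.5315 0.9119] [ 0.3653 -0.518  -0.7734] -0.030165126755529313 [359.5705   0.     255.4133]
station [([270, 206], 0.9)]
cover_grip [([285, 174], 0.64)]
cover [([283, 172], 0.83), ([268, 208], 0.46)]
straightedge [([194, 307], 0.77)]
cap_1 [([177, 336], 0.71), ([244, 223], 0.43), ([184, 263], 0.43)]
tamper [([262, 137], 0.7), ([268, 218], 0.52)]
funnel [([185, 209], 0.75)]
tape_roll [([336, 140], 0.65)]
small_jar [([344, 165], 0.72)]
side [ 0.1314 -1.2097  0.7786] [ 0.29    0.8287 -0.4786] -0.050521711431631096 [431.6769   0.     259.9172]
station [([252, 214], 0.91)]
cover_grip [([266, 221], 0.95)]
cover [([267, 220], 0.9), ([215, 165], 0.67), ([252, 216], 0.33)]
straightedge [([215, 163], 0.87)]
cap_1 [([232, 190], 0.6), ([198, 176], 0.58), ([223, 183], 0.55), ([251, 216], 0.49), ([239, 181], 0.39)]
tamper [([337, 230], 0.66), ([268, 224], 0.62)]
funnel []
tape_roll [([289, 282], 0.68)]
small_jar [([247, 270], 0.72)]
```

View pics/scene0.png

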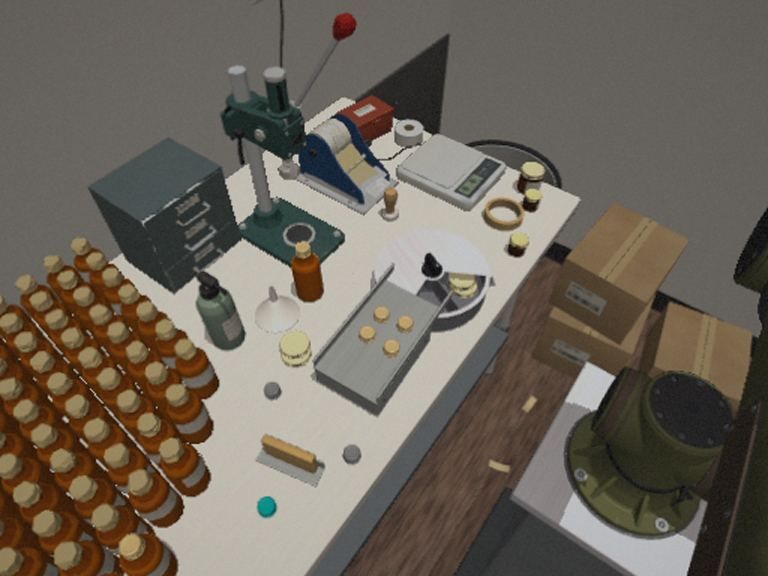

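View pics/side0.png

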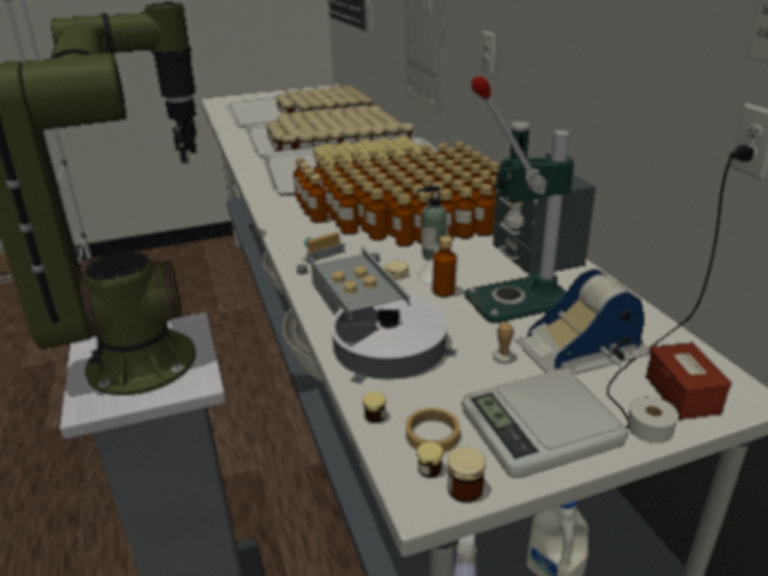

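Scene picture (1.5x): the drum knob is at (432,262), and four gold caps on the deck at (382,314), (404,324), (367,333) and (391,348). The straightedge is at (290,455). The look-alikes off the deck are grey discs at (272,390) and (352,454), a turquoise one at (266,506), and a stack of gold lids at (295,348). The opening points toward the robot side and shows gold lids in another pocket.

```bash
python3 - <<'E'
from h import *
np.set_printoptions(precision=4,suppress=True)
s=snapshot('scene'); save(s,'c1.png',4,(160,140,345,290))
g=spotter.search_frame('scene','cover_grip');print(toz(s,[288,170],.088), toz(s,g[0]['point'],.07))
print('caps',toz(s,np.array([[382,313],[404,323],[367,332],[391,347]])/1.5,.078))
print('se',[(d['p'],toz(s,d['point'],.04)) for d in spotter.search_frame('scene','straightedge')])
for n,z in [('tamper',.05),('funnel',.04),('tape_roll',.02),('small_jar',.03)]:
    print(n,[toz(s,d['point'],z)[0] for d in spotter.search_frame('scene',n)])
t=snapshot('side')
print('grip side',[toz(t,d['point'],.075) for d in spotter.search_frame('side','cover_grip')])
print('se side',[toz(t,d['point'],.04) for d in spotter.search_frame('side','straightedge')])
E
```

```text
[[ 0.5098 -0.1394  0.088 ]] [[ 0.5124 -0.1347  0.07  ]]
caps [[0.51   0.0355 0.078 ]
 [0.463  0.0297 0.078 ]
 [0.5068 0.0873 0.078 ]
 [0.4518 0.0876 0.078 ]]
se [(0.85, array([[0.4714, 0.3509, 0.04  ]]))]
tamper [array([ 0.6836, -0.2534,  0.05  ])]
funnel [array([0.692, 0.142, 0.04 ])]
tape_roll [array([ 0.4639, -0.3835,  0.02  ]), array([0.4619, 0.0685, 0.02  ])]
small_jar [array([0.7039, 0.1344, 0.03  ]), array([ 0.4012, -0.3359,  0.03  ])]
grip side [array([[ 0.4998, -0.2161,  0.075 ]])]
se side [array([[0.4721, 0.2971, 0.04  ]])]
```

View pics/c1.png

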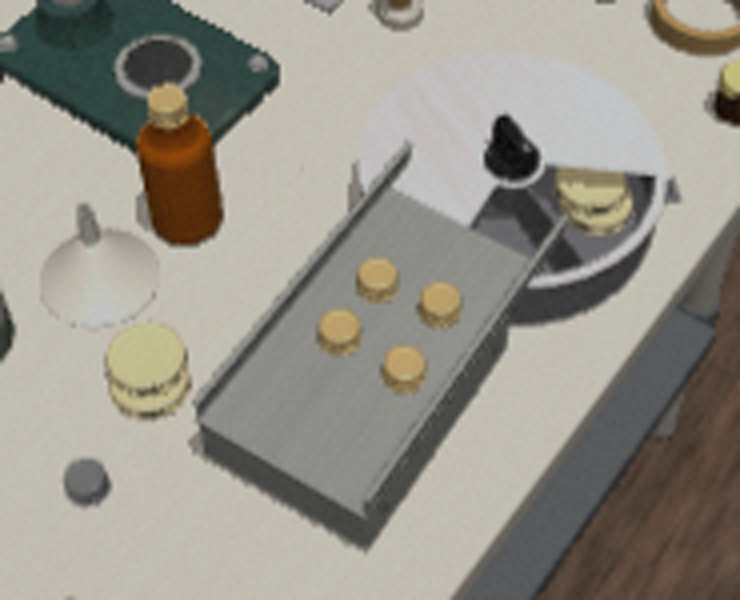

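```bash
python3 - <<'E'
from h import *
np.set_printoptions(precision=4,suppress=True)
s=snapshot('scene');t=snapshot('side')
def tri(a,b):
    o1,r1=campose(s);o2,r2=campose(t);d1=(rays(s,a)@r1.T)[0];d2=(rays(t,b)@r2.T)[0]
    x=np.linalg.lstsq(np.c_[d1,-d2],o2-o1,rcond=None)[0]
    p,q=o1+d1*x[0],o2+d2*x[1];return (p+q)/2,np.linalg.norm(p-q)
for n in ['cap_1','straightedge','cover_grip','cover','tamper','tape_roll','small_jar']:
  for c in ('scene','side'):
    print(n,c,[(np.round(d['point'],1).tolist(),int(d['pixels'].sum()),round(d['p'],2)) for d in spotter.masks_of(c,n)])
print(tri([288,170],[259,208]),tri([194,302],[215,162]), tri([275,96+44],[337,228]))
print(s['rotation'],t['rotation'],s['xyz'],t['xyz'],s['K'],t['K'])
# rear corners / caps from side
print('side knob',toz(t,[259,207],.088),'se',toz(t,[[204,163],[228,157]],.06))
print('scene se grip top ends',toz(s,np.array([[264,438],[315,458]])/1.5,.06))
save(t,'c2.png',5,(190,140,310,260))
E
```

```text
cap_1 scene [([233.6, 303.0], 93, 0.61), ([177.7, 335.7], 135, 0.6), ([261.1, 234.4], 117, 0.55), ([182.3, 263.7], 107, 0.55), ([267.1, 216.8], 84, 0.51), ([246.5, 224.2], 99, 0.47), ([254.6, 211.1], 97, 0.45), ([268.7, 207.0], 7312, 0.45)]
cap_1 side [([232.0, 188.6], 37, 0.64), ([198.7, 177.1], 53, 0.42), ([240.7, 179.7], 32, 0.37)]
straightedge scene [([184.6, 208.6], 593, 0.64), ([195.8, 307.9], 853, 0.61)]
straightedge side [([215.3, 166.5], 348, 0.73)]
cover_grip scene [([284.3, 172.5], 2207, 0.73), ([267.5, 215.6], 85, 0.27)]
cover_grip side [([271.0, 221.7], 1826, 0.57), ([251.8, 213.0], 5002, 0.42)]
cover scene [([285.2, 173.0], 2302, 0.77)]
cover side [([270.1, 221.7], 1776, 0.8)]
tamper scene [([262.4, 135.8], 187, 0.74)]
tamper side [([251.6, 215.5], 5087, 0.7), ([336.7, 233.0], 249, 0.59)]
tape_roll scene [([345.1, 163.2], 187, 0.72), ([332.6, 137.2], 292, 0.56)]
tape_roll side [([292.3, 281.2], 537, 0.86)]
small_jar scene [([345.0, 165.2], 176, 0.73)]
small_jar side [([249.4, 273.2], 337, 0.86)]
(array([ 0.5055, -0.1386,  0.087 ]), np.float64(0.008654022647665441)) (array([0.4813, 0.3344, 0.0372]), np.float64(0.003451711103824744)) (array([ 0.6717, -0.2843,  0.0422]), np.float64(0.0502315361095548))
[-0.8652  2.6476 -0.9516] [-2.0415  0.3735 -0.1911] [0.159  0.5315 0.9119] [ 0.1314 -1.2097  0.7786] [[359.5705   0.     255.4133]
 [  0.     359.5705 188.2314]
 [  0.       0.       1.    ]] [[431.6769   0.     259.9172]
 [  0.     431.6769 186.3908]
 [  0.       0.       1.    ]]
side knob [[ 0.5021 -0.1372  0.088 ]] se [[0.4303 0.296  0.06  ]
 [0.5326 0.3134 0.06  ]]
scene se grip top ends [[0.5243 0.3472 0.06  ]
 [0.4344 0.323  0.06  ]]
```

View pics/c2.png

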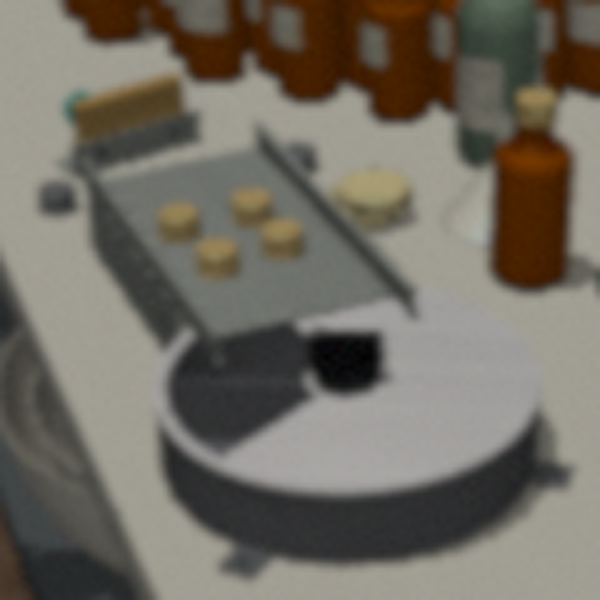

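```bash
cat >> h.py <<'E'
def yaw(st=None):
    m=R.from_rotvec((st or manip.sense())['tool_rot']).as_matrix();return np.arctan2(m[1,0],m[0,0])
def plan(p,y=None,frm=None):
    "dp (cm, tool axes at start), and tool-z turn; pure shift first"
    st=manip.sense();P=np.array(st['position']) if frm is None else np.array(frm)
    m=R.from_rotvec(st['tool_rot']).as_matrix()
    print('dp cm',np.round(m.T@(np.array(p)-P)*100,2),'wz',None if y is None else round(-((y-yaw(st)+np.pi)%(2*np.pi)-np.pi),3))
E
python3 - <<'E'
from h import *
w=snapshot('wrist');print(np.round(w['hand_eye'],3),w['K'][0],w['k1']);print(yaw(),manip.sense()['time'])
plan([.45,.08,.36],-.31)
E
```

```text
[[ 0.001 -0.954 -0.3    0.077]
 [ 1.     0.     0.002  0.   ]
 [-0.001 -0.3    0.954 -0.142]
 [ 0.     0.     0.     1.   ]] [340.93425893   0.         255.90650517] 0.02797160022205134
-0.3098137506572828 2.35
dp cm [ 40.42  38.66 -12.87] wz 0.0
```

>>> send_rows(increments=[{"dp":[3,2.6,-2],"angular":[0,0,0]},{"dp":[4.2,3.6,-1],"angular":[0,0,0]},{"dp":[4.2,3.6,-1],"angular":[0,0,0]},{"dp":[4.2,3.6,-1],"angular":[0,0,0]},{"dp":[4.2,3.6,-1],"angular":[0,0,0]},{"dp":[4.2,3.6,-1],"angular":[0,0,0]},{"dp":[4.2,3.6,-1],"angular":[0,0,0]},{"dp":[4.2,3.6,-1],"angular":[0,0,0]}], hand=1)

```text
time: 3.35
position: [0.4073, 0.2062, 0.322]
tool_rot: [-3.103, 0.484, -0.001]
wrist_force: [0.6, 0.3, -0.2]
opening: 0.0851
grip_force: 0.0
```

>>> send_rows(increments=[{"dp":[4.2,3.6,-1],"angular":[0,0,0]},{"dp":[4.2,3.6,-1],"angular":[0,0,0]},{"dp":[4.2,3.6,0],"angular":[0,0,0]},{"dp":[2,2.2,0],"angular":[0,0,0]},{"dp":[0,0,0],"angular":[0,0,0]},{"dp":[0,0,0],"angular":[0,0,0]}])

```text
time: 4.1
position: [0.506, 0.0399, 0.3414]
tool_rot: [-3.104, 0.485, -0.0]
wrist_force: [0.5, -0.1, 0.3]
opening: 0.0855
grip_force: 0.0
```

```bash
python3 - <<'E'
from h import *
st=manip.sense();w=snapshot('wrist');print(st['position'],st['tool_rot'],yaw(),st['time'],st['joint_positions'])
save(w,'w1.png',1.56)
import pickle;pickle.dump((w,st),open('w1.pkl','wb'))
print(proj(w,[[.503,-.138,.088],[.51,.0355,.078]],st))
E
```

```text
[0.50597858 0.03992343 0.34135228] [-3.10386406e+00  4.84701956e-01 -5.66179172e-05] -0.3089080061590524 4.1 [ 4.76231591e-01 -1.64407456e-01  9.18484701e-02 -7.05067461e-05
 -1.82695776e+00  7.84727496e-01]
[[407.04480003 108.51553947]
 [257.84052521 148.03846593]]
```

View pics/w1.png

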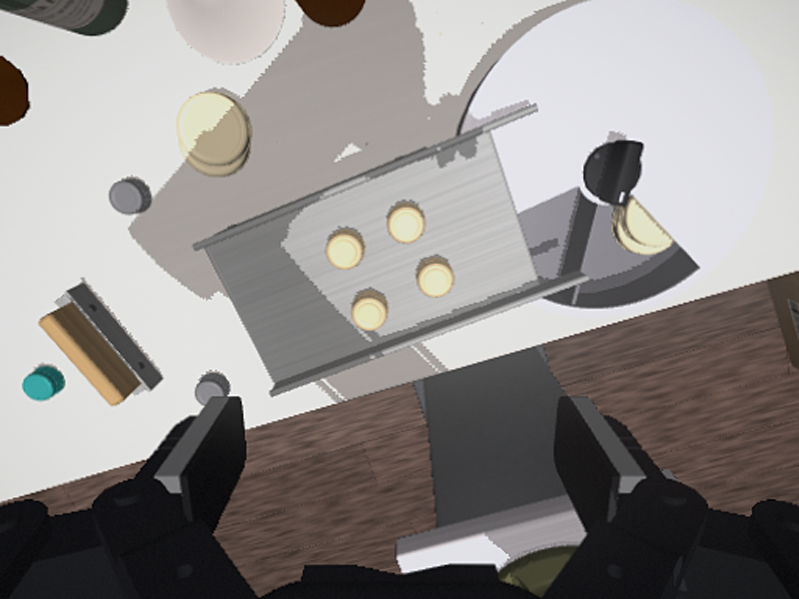

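Wrist view (1.56x): the deck runs from its rear edge (207,250)-(272,385) to its lip (490,135)-(537,282). The knob is at (613,170), with its white mark at about (622,195). The four gold caps are at (345,250), (406,223), (435,278) and (369,312). The straightedge is at (100,345), with its steel face towards the deck.

```bash
python3 - <<'E'
from h import *
from scipy.optimize import least_squares
import pickle;w,st=pickle.load(open('w1.pkl','rb'));np.set_printoptions(precision=4,suppress=True)
pix=np.array([[197,246],[537,107],[273,392],[585,277],[490,135],[207,251]])/1.5625
M=np.array([[-.32,.0675,.081],[-.045,.0675,.081],[-.32,-.0675,.081],[-.045,-.0675,.081],[-.08,.066,.06],[-.32,.066,.06]])
def W(v,M):
    c,s=np.cos(v[2]),np.sin(v[2]);return np.c_[v[0]+c*M[:,0]-s*M[:,1],v[1]+s*M[:,0]+c*M[:,1],M[:,2]]
r=least_squares(lambda v:(proj(w,W(v,M),st)-pix).ravel(),[.5,-.138,-1.5],loss='soft_l1');v=r.x
print(v,(proj(w,W(v,M),st)-pix).round(1).tolist());pickle.dump(v,open('sta.pkl','wb'))
print('axis from knob: boss/top',proj(w,[[v[0],v[1],.088],[v[0],v[1],.0615]],st)*1.5625)
c=toz(w,np.array([[345,249],[405,223],[435,277],[369,311]])/1.5625,.078,st)
d=c[:,:2]-v[:2];cs,sn=np.cos(v[2]),np.sin(v[2]);print('caps sta',np.c_[d@[cs,sn],d@[-sn,cs]])
save(w,'w2.png',6,(360,75,480,175))
E
```

```text
[ 0.501  -0.1334 -1.5013] [[-0.9, 1.5], [1.9, 0.1], [-0.2, 2.4], [3.8, 0.8], [-0.7, -3.9], [-0.6, -4.1]]
axis from knob: boss/top [[630.0602 174.3581]
 [615.7677 171.811 ]]
caps sta [[-0.2146  0.0245]
 [-0.164   0.0261]
 [-0.1577 -0.0223]
 [-0.2169 -0.0292]]
```

View pics/w2.png

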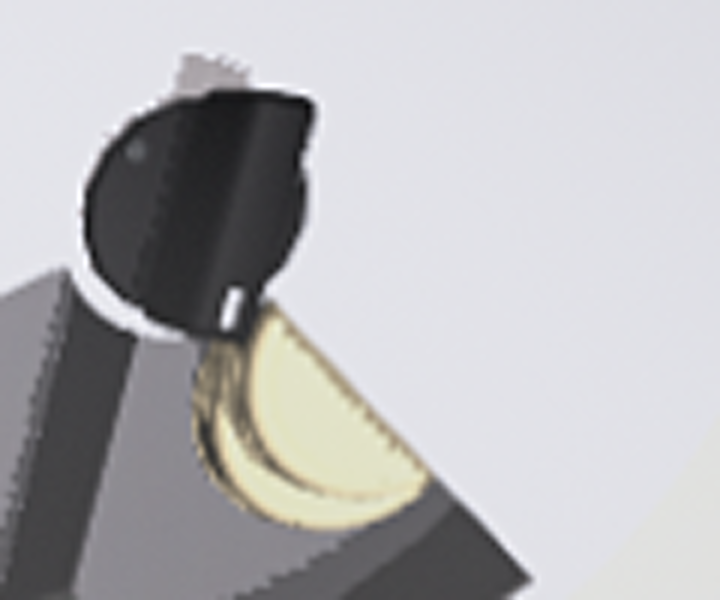

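```bash
python3 - <<'E'
from h import *
import pickle;w,st=pickle.load(open('w1.pkl','rb'));v=pickle.load(open('sta.pkl','rb'));np.set_printoptions(precision=4,suppress=True)
F=lambda p:np.array(p)/6.+[360,75]
k=toz(w,F([[275,97],[237,325]]),.088,st)[:,:2];print('knob ends',k,np.linalg.norm(k[1]-k[0]),k.mean(0))
d=k[1]-k[0];th=np.arctan2(d[1],d[0]);print('knob -x dir',th)
e=toz(w,F([[530,578],[275,305],[0,295],[65,268]]),.0555,st)[:,:2]
for p in e: u=p-k.mean(0);print(np.linalg.norm(u),np.arctan2(u[1],u[0]))
for a,b in ((1,0),(3,2)): u=e[b]-e[a];print('edge dir',np.arctan2(u[1],u[0]))
print('deck -x dir',v[2]+np.pi)
se=spotter.masks_of('wrist','straightedge');print([(x['p'],x['point'],x['pixels'].sum()) for x in se])
# straightedge grip top corners (1.5625 px)
g=toz(w,np.array([[40,322],[121,404],[66,307],[140,390]])/1.5625,.06,st);print('grip',g)
print('face top',toz(w,np.array([[84,281],[161,380]])/1.5625,.028,st))
E
```

```text
knob ends [[ 0.5219 -0.1399]
 [ 0.4828 -0.1259]] 0.04154308549623341 [ 0.5024 -0.1329]
knob -x dir 2.7967114266600186
0.11332720673817784 -2.6461945464013197
0.028819148879751084 -2.68309578570589
0.0408586707818391 1.730949158416249
0.02706721144590959 1.7659726691978737
edge dir -2.633616832911771
edge dir 1.6624159437784631
deck -x dir 1.6402872882916133
[(0.69, [63.5, 220.4], np.int64(2929)), (0.36, [349.6, 127.0], np.int64(49458))]
grip [[0.5258 0.3477 0.06  ]
 [0.4361 0.319  0.06  ]
 [0.5311 0.3212 0.06  ]
 [0.4434 0.2974 0.06  ]]
face top [[0.5442 0.318  0.028 ]
 [0.4365 0.2957 0.028 ]]
```

```bash
python3 - <<'E'
from h import *
plan([.502,-.133,.15],-.44)
E
```

```text
dp cm [ 4.89 16.65 19.15] wz 0.132
```

>>> send_rows(increments=[{"dp":[1,3.35,3.35],"angular":[0,0,0]},{"dp":[1,3.35,4],"angular":[0,0,0]},{"dp":[1,3.35,4],"angular":[0,0,0]},{"dp":[1,3.3,4],"angular":[0,0,0]},{"dp":[0.9,3.3,3.8],"angular":[0,0,0]},{"dp":[0,0,0],"angular":[0,0,0.13]},{"dp":[0,0,0],"angular":[0,0,0]}], hand=0.55, force=40)

```text
time: 5.08
position: [0.502, -0.1335, 0.1499]
tool_rot: [3.066, -0.682, 0.0]
wrist_force: [-1.1, 0.1, 0.3]
opening: 0.0469
grip_force: 0.0
```

```bash
python3 - <<'E'
from h import *
st=manip.sense();w=snapshot('wrist');print(st['position'],yaw(),st['opening'],st['time'])
save(w,'w3.png',1.5)
plan([.502,-.133,.066],-.44)
E
```

```text
[ 0.50203664 -0.1334617   0.14989027] -0.43607925372614936 0.04685359012369104 5.075
dp cm [-0.05 -0.    8.45] wz 0.004
```

View pics/w3.png

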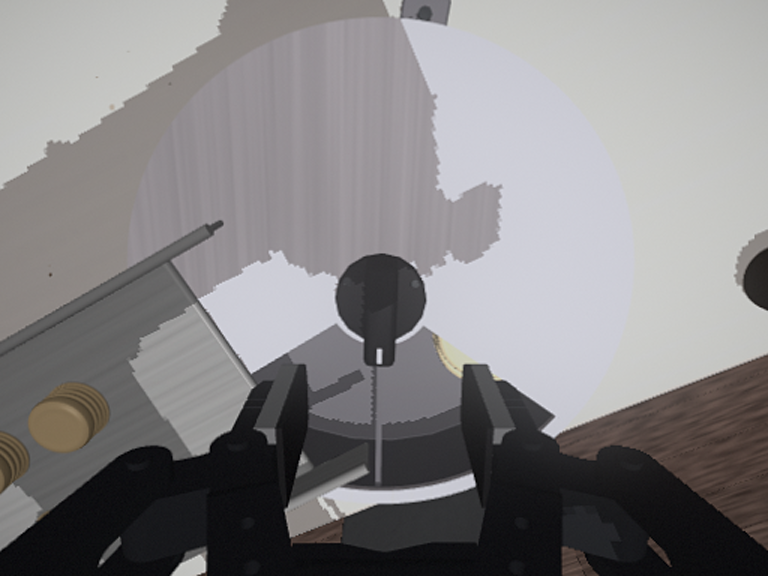

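The bar, at (380,310) in the 1.5x picture, lies vertical and centred between the fingers. The yaw is right, so I descend and grip.

>>> send_rows(increments=[{"dp":[0,0,3],"angular":[0,0,0]},{"dp":[0,0,3],"angular":[0,0,0]},{"dp":[0,0,2.3],"angular":[0,0,0]},{"dp":[0,0,0],"angular":[0,0,0]}])

```text
time: 5.62
position: [0.5014, -0.1331, 0.0658]
tool_rot: [3.067, -0.68, -0.003]
wrist_force: [0.4, 0.6, 0.2]
opening: 0.0471
grip_force: 0.0
```

>>> send_rows(increments=[{"dp":[0,0,0],"angular":[0,0,0]},{"dp":[0,0,0],"angular":[0,0,0]},{"dp":[0,0,0],"angular":[0,0,0]},{"dp":[0,0,0],"angular":[0,0,0]}], hand=0, force=40)

```text
time: 6.12
position: [0.5038, -0.1326, 0.0689]
tool_rot: [-3.064, 0.682, -0.007]
wrist_force: [0.0, 6.8, 2.5]
opening: 0.013
grip_force: 39.6
```

```bash
python3 - <<'E'
from h import *
import pickle
from scipy.optimize import least_squares
st=manip.sense();print(st['position'],yaw(),st['opening'],st['grip_force'],st['wrist_force'],st['moment'],st['time'])
# refine the deck direction on w1 using fence lines
w,s0=pickle.load(open('w1.pkl','rb'))
for z,a,b in ((.081,[197,246],[537,107]),(.081,[273,392],[585,277])):
    p=toz(w,np.array([a,b])/1.5625,z,s0)[:,:2];d=p[1]-p[0];print(np.linalg.norm(d),np.arctan2(d[1],d[0]),p)
E
```

```text
[ 0.50384529 -0.13255582  0.06887123] -0.4383373790515744 0.012999006269825725 39.587640166282654 [0.01833783 6.80020764 2.5440382 ] [ 1.98227185 -0.34693557  0.01263644] 6.125
0.2712573776491397 -1.502830286807107 [[ 0.54745517  0.18876676]
 [ 0.56587726 -0.08186434]]
0.2693291854071132 -1.5024312204730284 [[ 0.41453681  0.17970799]
 [ 0.43293519 -0.08899205]]
```

>>> send_rows(increments=[{"dp":[0,0,0],"angular":[0,0,0.08]},{"dp":[0,0,0],"angular":[0,0,0.14]},{"dp":[0,0,0],"angular":[0,0,0.16]},{"dp":[0,0,0],"angular":[0,0,0.16]},{"dp":[0,0,0],"angular":[0,0,0.16]},{"dp":[0,0,0],"angular":[0,0,0.16]},{"dp":[0,0,0],"angular":[0,0,0.13]},{"dp":[0,0,0],"angular":[0,0,0.075]}])

```text
time: 7.12
position: [0.5017, -0.134, 0.0689]
tool_rot: [2.291, -2.149, 0.0]
wrist_force: [-7.0, 3.1, 7.2]
opening: 0.0131
grip_force: 40.2
```

>>> send_rows(increments=[{"dp":[0,0,0],"angular":[0,0,0]},{"dp":[0,0,0],"angular":[0,0,0]}])

```text
time: 7.38
position: [0.5017, -0.134, 0.0689]
tool_rot: [2.294, -2.146, 0.0]
wrist_force: [-6.8, 2.7, 7.2]
opening: 0.0131
grip_force: 40.2
```

```bash
python3 - <<'E'
from h import *
st=manip.sense();print(st['position'],yaw(),st['opening'],st['grip_force'],st['wrist_force'],st['moment'],st['time'],st['joint_positions'])
E
```

```text
[ 0.50173175 -0.13397396  0.0688676 ] -1.5041790563577129 0.013133215816107206 40.214996337890625 [-6.82031732  2.68930964  7.2018819 ] [ 0.73806585  2.38643704 -0.06944915] 7.375 [ 1.27350007e-01 -1.35511979e-01 -3.81978162e-01  3.33027422e-04
 -1.32454436e+00 -6.08139856e-02]
```

>>> send_rows(increments=[{"dp":[0,0,0],"angular":[0,0,0]},{"dp":[0,0,0],"angular":[0,0,0]},{"dp":[0,0,-1],"angular":[0,0,0]},{"dp":[0,0,-3.5],"angular":[0,0,0]},{"dp":[0,0,-4.5],"angular":[0,0,0]},{"dp":[0,0,-4.5],"angular":[0,0,0]},{"dp":[0,0,-4.5],"angular":[0,0,0]},{"dp":[0,0,0],"angular":[0,0,0]}], hand=0.55)

```text
time: 8.38
position: [0.5035, -0.1345, 0.2523]
tool_rot: [-2.29, 2.144, -0.011]
wrist_force: [-0.2, -1.0, -0.4]
opening: 0.0469
grip_force: 0.0
```

```bash
python3 - <<'E'
from h import *
import pickle
st=manip.sense();w=snapshot('wrist');print(st['position'],yaw(),st['opening'],st['time'])
save(w,'w4.png',1.5);pickle.dump((w,st),open('w4.pkl','wb'))
plan([.48,.17,.33],.068)
E
```

```text
[ 0.50346897 -0.13445469  0.25226671] -1.5047766758344678 0.04694147162963796 8.375
dp cm [-30.48   0.23  -8.07] wz -1.573
```

View pics/w4.png

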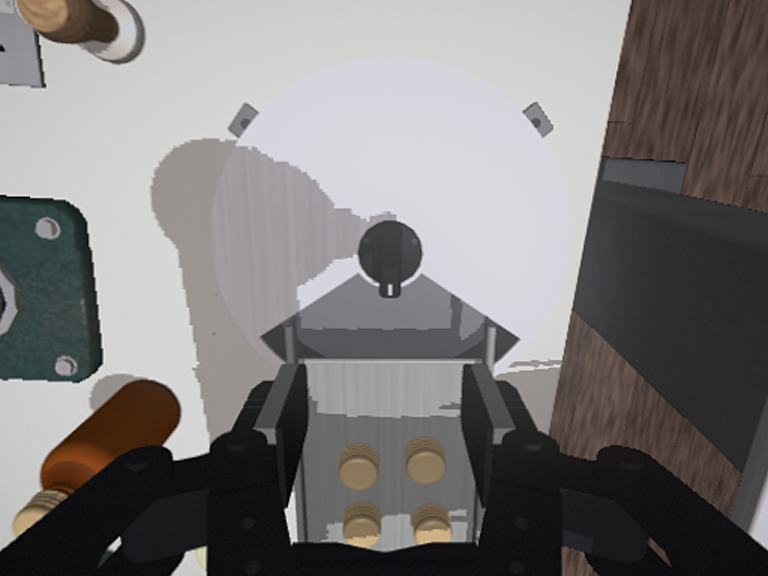

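Lined up: the opening corners, at (262,337) and (520,338), are symmetric about the knob mark at 390, and so are the fences at 292 and 489.

>>> send_rows(increments=[{"dp":[-3.5,0,-1],"angular":[0,0,0]},{"dp":[-5.5,-0.1,-0.4],"angular":[0,0,0]},{"dp":[-5.5,-0.1,-0.4],"angular":[0,0,0]},{"dp":[-5.5,-0.1,-0.4],"angular":[0,0,0]},{"dp":[-5.5,-0.1,-0.4],"angular":[0,0,0]},{"dp":[-5.5,-0.1,-0.2],"angular":[0,0,0]},{"dp":[-5.5,-0.1,0],"angular":[0,0,0]},{"dp":[-2,0,0],"angular":[0,0,-0.11]}])

```text
time: 9.43
position: [0.4817, 0.2531, 0.2729]
tool_rot: [2.411, -2.01, -0.001]
wrist_force: [0.2, -0.2, 0.3]
opening: 0.0465
grip_force: 0.0
```

>>> send_rows(increments=[{"dp":[0,0,0],"angular":[0,0,-0.18]},{"dp":[0,0,0],"angular":[0,0,-0.18]},{"dp":[0,0,0],"angular":[0,0,-0.18]},{"dp":[0,0,0],"angular":[0,0,-0.18]},{"dp":[0,0,0],"angular":[0,0,-0.18]},{"dp":[0,0,0],"angular":[0,0,-0.18]},{"dp":[0,0,0],"angular":[0,0,-0.18]},{"dp":[0,0,0],"angular":[0,0,-0.18]}])

```text
time: 10.42
position: [0.4823, 0.2504, 0.2737]
tool_rot: [3.139, 0.08, -0.002]
wrist_force: [-0.3, -0.1, -0.4]
opening: 0.047
grip_force: 0.0
```

>>> send_rows(increments=[{"dp":[0,0,0],"angular":[0,0,-0.18]},{"dp":[0,0,0],"angular":[0,0,-0.05]},{"dp":[0,0,0],"angular":[0,0,0]},{"dp":[0,0,0],"angular":[0,0,0]}], hand=0.7)

```text
time: 10.92
position: [0.4825, 0.2505, 0.2743]
tool_rot: [3.112, 0.429, -0.001]
wrist_force: [0.6, 0.1, -0.1]
opening: 0.0597
grip_force: 0.0
```

```bash
python3 - <<'E'
from h import *
import pickle
np.set_printoptions(precision=4,suppress=True)
w4,s4=pickle.load(open('w4.pkl','rb'))
for z,p in ((.081,[[291,326],[489,326]]),(.0555,[[262,337],[520,338]]),(.06,[[300,361],[488,361]])):
    q=toz(w4,np.array(p)/1.5,z,s4);print(z,q.tolist(),q.mean(0),np.linalg.norm(q[1]-q[0]))
st=manip.sense();w=snapshot('wrist');print(st['position'],yaw(),st['opening'],st['time'])
save(w,'w5.png',1.5);pickle.dump((w,st),open('w5.pkl','wb'))
E
```

```text
0.081 [[0.5629623302762032, -0.08334942821457536, 0.08100000000000002], [0.43318930652431675, -0.09240364283315763, 0.08100000000000002]] [ 0.4981 -0.0879  0.081 ] 0.13008849486433088
0.0555 [[0.5880465893000127, -0.06308397087980838, 0.055499999999999994], [0.4040033367535408, -0.07519356110458808, 0.055499999999999994]] [ 0.496  -0.0691  0.0555] 0.1844412128112818
0.06 [[0.5598479293724717, -0.048289883911484754, 0.06], [0.4255248340519679, -0.057761814640277076, 0.06]] [ 0.4927 -0.053   0.06  ] 0.1346566426442164
[0.4825 0.2505 0.2743] 0.2743618664433166 0.05967928779540196 10.925
```

View pics/w5.png

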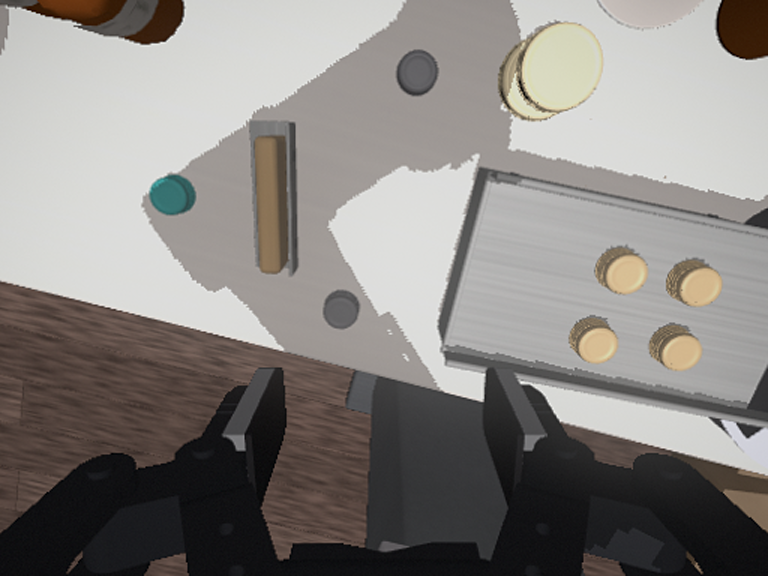

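The straightedge in the 1.5x picture has its grip from (268,138) to (270,272) and its steel face on the deck side at x≈295. Next I fit its model pose.

```bash
python3 - <<'E'
from h import *
import pickle
np.set_printoptions(precision=4,suppress=True)
w,st=pickle.load(open('w5.pkl','rb'))
from scipy.optimize import least_squares
im=cv2.cvtColor(w['pixels'],cv2.COLOR_RGB2HSV);b=w['pixels'].astype(int)
m=((b[:,:,0]-b[:,:,2])>35)&(b[:,:,0]>110);m[:, :160]=0;m[:,200:]=0;m[:80]=0;m[190:]=0
ys,xs=np.nonzero(m);print(len(ys),xs.min()*1.5,xs.max()*1.5,ys.min()*1.5,ys.max()*1.5)
for y in (100,120,140,160,175): x=np.nonzero(m[y])[0];print(y,x.min(),x.max(),b[y,x.min()-2:x.max()+8,0])
for z,p in ((.06,[[268,138],[270,272]]),(.028,[[295,122],[297,274]]),(0.003,[[250,121]])):
    q=toz(w,np.array(p)/1.5,z,st);print(z,q.tolist(),q.mean(0));d=q[0]-q[-1];print(np.linalg.norm(d),np.arctan2(d[1],d[0]))
save(w,'w6.png',5,(155,70,215,190))
E
```

```text
1206 255.0 279.0 138.0 271.5
100 170 183 [118 104 128 129 133 135 138 139 140 140 140 141 142 135 126 118 100  83
  82  81  81  85  89]
120 171 184 [117 100 121 129 135 137 137 137 138 139 138 139 140 133 124 112  90  81
  81  81  83  83 110]
140 172 184 [117 108 121 131 137 138 140 139 138 138 138 140 137 132 124 106  83  82
  83  81  84  89]
160 173 185 [119 117 126 134 139 139 140 140 139 138 139 138 135 131 122  98  85  84
  83  83  76 109]
175 173 186 [127 108 126 133 140 143 142 141 140 138 138 138 137 132 130 113  89  84
  83  91 116 118 120]
0.06 [[0.528829853333019, 0.342908637997877, 0.06], [0.4382003835706426, 0.3226178692103682, 0.06]] [0.4835 0.3328 0.06  ]
0.09287311821726263 0.22025491206858655
0.028 [[0.542431146841758, 0.3329146556050154, 0.028000000000000025], [0.4317034593619026, 0.3064351994831857, 0.028000000000000025]] [0.4871 0.3197 0.028 ]
0.11384982376422208 0.2347319758442831
0.003 [[0.5327537450675257, 0.37007298667300725, 0.0030000000000000027]] [0.5328 0.3701 0.003 ]
0.0 0.0
```

View pics/w6.png

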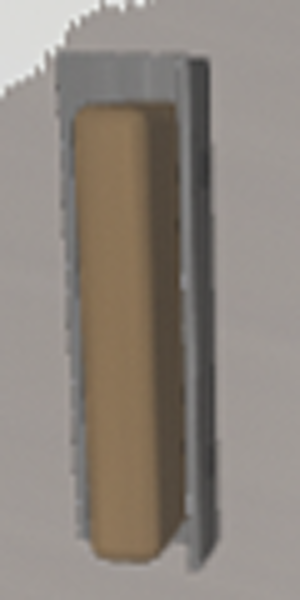

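```bash
python3 - <<'E'
from h import *
import pickle
np.set_printoptions(precision=4,suppress=True)
w,st=pickle.load(open('w5.pkl','rb'))
F=lambda p:np.array(p)/5.+[155,70]
q=toz(w,F([[111,106],[122,557]]),.06,st);d=q[0]-q[1];print(q,q.mean(0),np.linalg.norm(d),np.arctan2(d[1],d[0]))
c=q.mean(0);
f=toz(w,F([[209,60],[215,555]]),.028,st);d=f[0]-f[1];a=np.arctan2(d[1],d[0]);print(f,f.mean(0),np.linalg.norm(d),a)
n=np.array([np.sin(a),-np.cos(a),0]);print('face offset (11mm expected)',(f.mean(0)-c)@n)
plan([c[0],c[1],.1],a)
E
```

```text
[[0.5292 0.3445 0.06  ]
 [0.438  0.3232 0.06  ]] [0.4836 0.3338 0.06  ] 0.09366772300975866 0.22876420849725945
[[0.5418 0.3326 0.028 ]
 [0.4337 0.3069 0.028 ]] [0.4878 0.3198 0.028 ] 0.11112297446089764 0.23374097088108037
face offset (11mm expected) 0.01467593602896233
dp cm [ 2.36 -8.   17.44] wz 0.041
```

>>> send_rows(increments=[{"dp":[0.5,-1.6,2.4],"angular":[0,0,0.041]},{"dp":[0.6,-1.9,4],"angular":[0,0,0]},{"dp":[0.6,-2.2,5],"angular":[0,0,0]},{"dp":[0.45,-2.2,4],"angular":[0,0,0]},{"dp":[0,0,2],"angular":[0,0,0]},{"dp":[0,0,0],"angular":[0,0,0]},{"dp":[0,0,0],"angular":[0,0,0]}], hand=0.6)

```text
time: 11.85
position: [0.4855, 0.3325, 0.103]
tool_rot: [-3.119, -0.366, -0.004]
wrist_force: [0.3, -1.2, 0.2]
opening: 0.0515
grip_force: 0.0
```

```bash
python3 - <<'E'
from h import *
import pickle
np.set_printoptions(precision=4,suppress=True)
st=manip.sense();w=snapshot('wrist');print(st['position'],yaw(),st['opening'],st['time'])
save(w,'w7.png',1.3)
plan([.484,.333,.034],.231)
E
```

```text
[0.4855 0.3325 0.103 ] 0.23368131805560183 0.051454450378915925 11.85
dp cm [-0.16 -0.06  6.92] wz 0.003
```

View pics/w7.png

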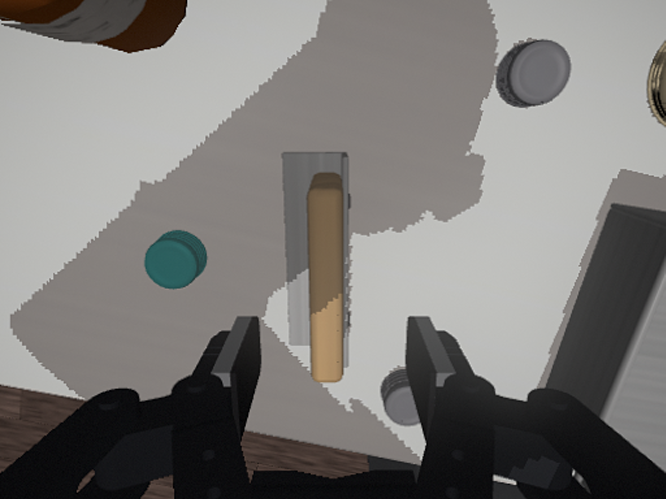

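The grip bar at (325,280) is parallel to the fingers and almost centred. I've now viewed 11 pictures, one over the limit of 10, so I'll use numbers only from here.

>>> send_rows(increments=[{"dp":[-0.1,-0.1,2.3],"angular":[0,0,0]},{"dp":[0,-0.1,2.3],"angular":[0,0,0]},{"dp":[0,0,2.3],"angular":[0,0,0]},{"dp":[0,0,0],"angular":[0,0,0]}])

```text
time: 12.4
position: [0.4829, 0.3335, 0.0315]
tool_rot: [3.119, 0.366, -0.002]
wrist_force: [-0.3, -0.3, -0.1]
opening: 0.0508
grip_force: 0.0
```

>>> send_rows(increments=[{"dp":[0,0,0],"angular":[0,0,0]},{"dp":[0,0,0],"angular":[0,0,0]},{"dp":[0,0,0],"angular":[0,0,0]},{"dp":[0,0,0],"angular":[0,0,0]}], hand=0, force=60)

```text
time: 12.9
position: [0.4839, 0.3349, 0.0337]
tool_rot: [-3.119, -0.367, -0.004]
wrist_force: [-1.5, 0.5, 6.0]
opening: 0.0151
grip_force: 59.7
```

```bash
python3 - <<'E'
from h import *
np.set_printoptions(precision=4,suppress=True)
st=manip.sense();print(st['position'],R.from_rotvec(st['tool_rot']).as_matrix(),yaw(),st['opening'],st['grip_force'],st['wrist_force'],st['time'])
E
```

```text
[0.4839 0.3349 0.0337] [[ 0.9726  0.2324  0.0024]
 [ 0.2324 -0.9726  0.0017]
 [ 0.0027 -0.0011 -1.    ]] 0.23455578412482525 0.01509732183943063 59.69379007816315 [-1.5493  0.4644  6.0448] 12.9
```

>>> send_rows(increments=[{"dp":[0,0,-1.5],"angular":[0,0,0]},{"dp":[0,0,-3],"angular":[0,0,0]},{"dp":[0,0,-4],"angular":[0,0,0]},{"dp":[0,0,-3],"angular":[0,0,0.06]},{"dp":[0,0,0],"angular":[0,0,0.106]},{"dp":[0,0,0],"angular":[0,0,0]},{"dp":[0,0,0],"angular":[0,0,0]}])

```text
time: 13.78
position: [0.4828, 0.3339, 0.1461]
tool_rot: [3.139, 0.11, -0.002]
wrist_force: [0.1, -0.1, -1.7]
opening: 0.015
grip_force: 58.7
```

```bash
python3 - <<'E'
from h import *
import pickle
np.set_printoptions(precision=4,suppress=True)
st=manip.sense();print(st['position'],yaw(),st['opening'],st['grip_force'],st['wrist_force'],st['time'])
plan([.483,.141,.145],.0682)
s=snapshot('scene');m=spotter.masks_of('scene','straightedge');print([(x['p'],x['point']) for x in m],proj(s,[st['position']]))
w=snapshot('wrist');b=w['pixels'].astype(int)
m=(((b[:,:,0]-b[:,:,2])>35)&(b[:,:,0]>80)).astype(np.uint8)
n,l,stt,c=cv2.connectedComponentsWithStats(m)
for i in range(1,n):
    if stt[i,4]>150: print(stt[i],c[i],cv2.minAreaRect(np.argwhere(l==i)[:,::-1].astype(np.float32)))
E
```

```text
[0.4828 0.3339 0.1461] 0.07014179963482062 0.014991713873945331 58.658427000045776 [ 0.0861 -0.1449 -1.7011] 13.775
dp cm [-1.33 19.24  0.14] wz 0.002
[] [[187.2808 282.3547]]
[   0    0   67   54 1461] [40.2923 33.117 ] ((40.01105499267578, 33.185302734375), (41.430091857910156, 80.1669921875), 52.2060546875)
[457   0  55  55 210] [478.0333  39.6619] ((476.6188659667969, 33.73395919799805), (67.26531982421875, 31.329050064086914), 42.51044845581055)
[ 237  174   38  194 6888] [255.5572 269.6596] ((255.5, 270.5), (193.0, 37.0), 90.0)
```

>>> send_rows(increments=[{"dp":[-0.1,2.2,0],"angular":[0,0,0]},{"dp":[-0.2,3.4,0],"angular":[0,0,0]},{"dp":[-0.25,3.6,0],"angular":[0,0,0]},{"dp":[-0.25,3.6,0],"angular":[0,0,0]},{"dp":[-0.25,3.4,0],"angular":[0,0,0]},{"dp":[-0.2,2.3,0],"angular":[0,0,0]},{"dp":[-0.08,0.7,0],"angular":[0,0,0.002]},{"dp":[0,0,0],"angular":[0,0,0]}])

```text
time: 14.92
position: [0.483, 0.1416, 0.1469]
tool_rot: [-3.14, -0.103, -0.0]
wrist_force: [-0.3, 0.8, -2.3]
opening: 0.0152
grip_force: 58.8
```

```bash
python3 - <<'E'
from h import *
import pickle
np.set_printoptions(precision=4,suppress=True)
st=manip.sense();print(st['position'],yaw(),st['wrist_force'],st['time'])
plan([.483,.141,.0957],.0682)
w=snapshot('wrist');b=w['pixels'].astype(int);pickle.dump((w,st),open('w8.pkl','wb'))
m=R.from_rotvec(st['tool_rot']).as_matrix()
print('pred bar ends',proj(w,np.array(st['position'])+np.array([[.048,0,-.026],[-.048,0,-.026]])@m.T,st).tolist())
for d in spotter.search_frame('wrist','cap_1'): print(d['p'],d['point'],toz(w,d['point'],.072,st))
# fence/deck check along rows: bright edges
v=np.array([.501,-.133]);ex=np.array([np.cos(-1.5026),np.sin(-1.5026)]);ey=np.array([-ex[1],ex[0]])
S=lambda x,y,z:[*(v+x*ex+y*ey),z]
print('fence pred',proj(w,[S(-.32,.0675,.081),S(-.2,.0675,.081),S(-.045,.0675,.081),S(-.32,-.0675,.081),S(-.2,-.0675,.081)],st).tolist())
P=proj(w,[S(-.2,y,.081) for y in np.arange(.055,.08,.0015)],st);g=b.sum(2)
print([(round(float(y),4),int(cv2.getRectSubPix(w['pixels'].mean(2).astype(np.float32),(1,1),tuple(map(float,p)))[0,0])) for y,p in zip(np.arange(.055,.08,.0015),P)])
cv2.imwrite('pics/u8.png',w['pixels'][:,:,::-1])
E
```

```text
[0.483  0.1416 0.1469] 0.06569844151948938 [-0.2935  0.7992 -2.2815] 14.925
dp cm [-0.    0.06  5.12] wz -0.003
pred bar ends [[254.74455322503675, 171.9569932725808], [254.80287360958127, 387.4714909040375]]
0.89 [338.8, 247.3] [[0.4551 0.0808 0.072 ]]
0.89 [427.1, 169.7] [[0.5144 0.0315 0.072 ]]
0.87 [422.2, 234.4] [[0.4689 0.0249 0.072 ]]
0.86 [111.2, 252.9] [[0.4404 0.2402 0.072 ]]
0.63 [344.1, 170.1] [[0.5107 0.0851 0.072 ]]
0.63 [505.6, 307.2] [[ 0.4155 -0.0472  0.072 ]]
0.56 [111.1, 15.7] [[0.5913 0.2307 0.072 ]]
fence pred [[178.80050806374834, 103.18572801581502], [382.43567913793845, 102.58457224509084], [658.0077638933473, 99.18387342827728], [192.02236896628528, 299.83977229862467], [361.5650264478227, 299.6367580629038]]
[(0.055, 177), (0.0565, 178), (0.058, 174), (0.0595, 175), (0.061, 174), (0.0625, 173), (0.064, 174), (0.0655, 160), (0.067, 149), (0.0685, 171), (0.07, 150), (0.0715, 92), (0.073, 157), (0.0745, 155), (0.076, 155), (0.0775, 156), (0.079, 155)]
```

>>> send_rows(increments=[{"dp":[0,0,1.8],"angular":[0,0,-0.003]},{"dp":[0,0,1.8],"angular":[0,0,0]},{"dp":[0,0,1.0],"angular":[0,0,0]},{"dp":[0,0,0.3],"angular":[0,0,0]},{"dp":[0,0,0],"angular":[0,0,0]},{"dp":[0,0,0],"angular":[0,0,0]}])

```text
time: 15.78
position: [0.4833, 0.1419, 0.0985]
tool_rot: [-3.139, -0.109, -0.002]
wrist_force: [-0.8, -0.2, -2.9]
opening: 0.0146
grip_force: 58.8
```

```bash
python3 - <<'E'
from h import *
st=manip.sense();print(st['position'],yaw(),st['wrist_force'],st['time'])
v=np.array([.501,-.133]);ex=np.array([np.cos(-1.5026),np.sin(-1.5026)])
print((np.array(st['position'])[:2]-v)@ex)
t=v-.10*ex+[.001,0]; plan([t[0],t[1],.0957],.0682)
E
```

```text
[0.48329483 0.14186286 0.09852293] 0.06921034743815532 [-0.82599397 -0.20857965 -2.87769529] 15.775
-0.27543044653650023
dp cm [-0.02 17.55  0.28] wz 0.001
```

>>> send_rows(increments=[{"dp":[0,0,0.2],"angular":[0,0,0]},{"dp":[0,1,0.05],"angular":[0,0,0]},{"dp":[0,1,0],"angular":[0,0,0]},{"dp":[0,1,0],"angular":[0,0,0]},{"dp":[0,1,0],"angular":[0,0,0]},{"dp":[0,1,0],"angular":[0,0,0]},{"dp":[0,1,0],"angular":[0,0,0]},{"dp":[0,1,0],"angular":[0,0,0]}])

```text
time: 16.77
position: [0.4878, 0.0712, 0.0954]
tool_rot: [-3.14, -0.109, -0.0]
wrist_force: [-0.4, 0.8, -2.4]
opening: 0.015
grip_force: 58.8
```

```bash
python3 - <<'E'
from h import *
st=manip.sense();print(st['position'],yaw(),st['wrist_force'],st['time'])
v=np.array([.501,-.133]);ex=np.array([np.cos(-1.5026),np.sin(-1.5026)]);ey=np.array([-ex[1],ex[0]])
f=lambda p:((np.array(p)[:2]-v)@ex,(np.array(p)[:2]-v)@ey)
print(f(st['position']))
w=snapshot('wrist')
for d in spotter.search_frame('wrist','cap_1'): print(round(d['p'],2),d['point'],np.round(f(toz(w,d['point'],.07,st)[0]),4))
E
```

```text
[0.48783473 0.07124136 0.0953612 ] 0.06915767231834459 [-0.44389495  0.80233802 -2.44117213] 16.775
(np.float64(-0.20466373666536208), np.float64(0.0007830475439604495))
0.9 [306.2, 193.4] [-0.1782  0.0245]
0.79 [367.0, 193.5] [-0.1469  0.0245]
0.76 [7.1, 282.4] [-0.3416 -0.0273]
0.62 [353.0, 270.9] [-0.1503 -0.0206]
0.59 [320.8, 275.1] [-0.1679 -0.0233]
0.34 [331.2, 175.3] [-0.166   0.0342]
```

>>> send_rows(increments=[{"dp":[0,1,0],"angular":[0,0,0]},{"dp":[0,1,0],"angular":[0,0,0]},{"dp":[0,1,0],"angular":[0,0,0]},{"dp":[0,1,0],"angular":[0,0,0]},{"dp":[0,1,0],"angular":[0,0,0]},{"dp":[0,1,0],"angular":[0,0,0]},{"dp":[0,1,0],"angular":[0,0,0]},{"dp":[0,1,0],"angular":[0,0,0]}])

```text
time: 17.88
position: [0.4933, -0.0086, 0.0953]
tool_rot: [3.14, 0.109, -0.0]
wrist_force: [-0.7, 0.3, -2.3]
opening: 0.0152
grip_force: 58.8
```

>>> send_rows(increments=[{"dp":[0,1,0],"angular":[0,0,0]},{"dp":[0,1,0],"angular":[0,0,0]},{"dp":[0,1,0],"angular":[0,0,0]},{"dp":[0,0.8,0],"angular":[0,0,0]},{"dp":[0,0,0],"angular":[0,0,0]},{"dp":[0,0,0],"angular":[0,0,0]},{"dp":[0,0,0],"angular":[0,0,0]}])

```text
time: 18.75
position: [0.4959, -0.0456, 0.0953]
tool_rot: [3.14, 0.109, -0.0]
wrist_force: [0.2, 0.4, -1.5]
opening: 0.0149
grip_force: 58.9
```

```bash
python3 - <<'E'
from h import *
st=manip.sense();print(st['position'],yaw(),st['wrist_force'],st['time'])
v=np.array([.501,-.133]);ex=np.array([np.cos(-1.5026),np.sin(-1.5026)]);ey=np.array([-ex[1],ex[0]])
f=lambda p:((np.array(p)[:2]-v)@ex,(np.array(p)[:2]-v)@ey)
print(f(st['position']))
for c in ('wrist','side'):
  w=snapshot(c);save(w,'u9%s.png'%c)
  for d in spotter.search_frame(c,'cap_1'): print(c,round(d['p'],2),d['point'],np.round(f(toz(w,d['point'],.07,st)[0]),4),np.round(f(toz(w,d['point'],.018,st)[0]),4))
E
```

```text
[ 0.49590991 -0.04559612  0.09529054] 0.06955354266319833 [ 0.2489951   0.41086067 -1.47869464] 18.75
(np.float64(-0.08754757245692232), np.float64(0.0008777438061405533))
wrist 0.86 [326.8, 157.1] [-0.0517  0.0437] [-0.0407  0.033 ]
wrist 0.81 [328.3, 204.7] [-0.0493  0.0185] [-0.0375  0.    ]
wrist 0.72 [298.0, 239.6] [-0.0643 -0.0015] [-0.0572 -0.0262]
wrist 0.5 [316.7, 180.1] [-0.0561  0.0318] [-0.0464  0.0174]
side 0.63 [197.8, 175.8] [-0.3185 -0.0996] [-0.4189 -0.0745]
side 0.5 [283.2, 176.9] [-0.1738  0.1731] [-0.2635  0.2182]
```

>>> send_rows(increments=[{"dp":[0,-0.5,0],"angular":[0,0,0]},{"dp":[0,-0.5,-1],"angular":[0,0,0]},{"dp":[0,-1,-3],"angular":[0,0,0]},{"dp":[0,-2,-3],"angular":[0,0,0]},{"dp":[0,-3,0],"angular":[0,0,0]},{"dp":[0,-3,0],"angular":[0,0,0]},{"dp":[0,-1.5,0],"angular":[0,0,0]},{"dp":[0,0,0],"angular":[0,0,0]}])

```text
time: 19.95
position: [0.4879, 0.0697, 0.1657]
tool_rot: [3.14, 0.111, 0.0]
wrist_force: [-0.5, -0.5, -2.0]
opening: 0.0151
grip_force: 58.8
```

```bash
cat > chk.py <<'E'
from h import *
st=manip.sense();print(st['position'],yaw(),st['wrist_force'],st['time'])
v=np.array([.501,-.133]);ex=np.array([np.cos(-1.5026),np.sin(-1.5026)]);ey=np.array([-ex[1],ex[0]])
f=lambda p:((np.array(p)[:2]-v)@ex,(np.array(p)[:2]-v)@ey)
w=snapshot('wrist')
for d in spotter.masks_of('wrist','cap_1'):
    if d['p']>.3: print(round(d['p'],2),d['point'],int(d['pixels'].sum()),np.round(f(toz(w,d['point'],.07,st)[0]),4),np.round(f(toz(w,d['point'],.023,st)[0]),4),w['pixels'][d['pixels']].mean(0).astype(int))
S=lambda x,y,z:[*(v+x*ex+y*ey),z]
r=np.array([S(.113*-np.cos(a),.113*np.sin(a),.0555) for a in (-1.012,0,1.012)])
print('opening pred corners',proj(w,r,st).tolist())
E
python3 chk.py
```

```text
[0.48794858 0.06966591 0.16569594] 0.07087397590651377 [-0.5097865  -0.47117521 -1.97591093] 19.95
0.96 [420.3, 222.1] 487 [-0.0793 -0.0201] [-0.0549 -0.0394] [195 173 138]
0.91 [450.4, 139.1] 1397 [-0.0679  0.042 ] [-0.0413  0.0349] [173 156 123]
0.6 [43.6, 242.9] 1108 [-0.3634 -0.0378] [-0.3951 -0.0606] [116 115 118]
0.58 [442.4, 178.2] 1183 [-0.0686  0.014 ] [-0.0421  0.0013] [170 152 119]
0.56 [24.6, 17.5] 1791 [-0.3462  0.1161] [-0.3744  0.1236] [108 107 110]
opening pred corners [[422.5511751548591, 298.05094576739026], [371.4761449138734, 190.62776103314422], [465.260810074017, 56.69105595912396]]
```

```bash
python3 -c "
from h import *
plan([.484,.335,.15],.2345)"
```

```text
dp cm [  1.45 -26.6    1.54] wz -0.165
```

>>> send_rows(increments=[{"dp":[0.1,-2.5,0],"angular":[0,0,0]},{"dp":[0.2,-3.6,0],"angular":[0,0,0]},{"dp":[0.2,-3.6,0],"angular":[0,0,0]},{"dp":[0.2,-3.6,0],"angular":[0,0,0]},{"dp":[0.2,-3.6,0],"angular":[0,0,0]},{"dp":[0.2,-3.6,0.5],"angular":[0,0,0]},{"dp":[0.2,-3.6,0.5],"angular":[0,0,0]},{"dp":[0.15,-2.5,0.5],"angular":[0,0,-0.06]}])

```text
time: 21.05
position: [0.4844, 0.3358, 0.1499]
tool_rot: [3.134, 0.204, -0.0]
wrist_force: [0.6, -1.0, -1.9]
opening: 0.0148
grip_force: 58.8
```

>>> send_rows(increments=[{"dp":[0,0,3],"angular":[0,0,-0.105]},{"dp":[0,0,4],"angular":[0,0,0]},{"dp":[0,0,2.8],"angular":[0,0,0]},{"dp":[0,0,1],"angular":[0,0,0]},{"dp":[0,0,0],"angular":[0,0,0]},{"dp":[0,0,0],"angular":[0,0,0]}])

```text
time: 21.8
position: [0.4849, 0.3357, 0.0441]
tool_rot: [-3.119, -0.367, -0.003]
wrist_force: [0.3, 0.2, -1.8]
opening: 0.0152
grip_force: 59.0
```

```bash
python3 -c "
from h import *
st=manip.sense();print(st['position'],yaw(),st['wrist_force'],st['time']);plan([.484,.335,.0337],.2345)
print(R.from_rotvec(st['tool_rot']).as_matrix()[2].round(4))"
```

```text
[0.48493312 0.33569458 0.04409045] 0.23405357784947822 [ 0.31777697  0.19749458 -1.75587657] 21.8
dp cm [-0.11  0.05  1.04] wz -0.0
[ 0.0023 -0.001  -1.    ]
```

Lower to touch.

>>> send_rows(increments=[{"dp":[0,0,0.4],"angular":[0,0,0]},{"dp":[0,0,0.4],"angular":[0,0,0]},{"dp":[0,0,0.2],"angular":[0,0,0]},{"dp":[0,0,0],"angular":[0,0,0]},{"dp":[0,0,0],"angular":[0,0,0]}])

```text
time: 22.42
position: [0.4843, 0.3356, 0.0337]
tool_rot: [-3.12, -0.368, -0.002]
wrist_force: [-3.6, -1.3, 5.0]
opening: 0.0149
grip_force: 59.9
```

>>> send_rows(increments=[{"dp":[0,0,0],"angular":[0,0,0]},{"dp":[0,0,0],"angular":[0,0,0]},{"dp":[0,0,0],"angular":[0,0,0]},{"dp":[0,0,-1.5],"angular":[0,0,0]},{"dp":[0,0,-3],"angular":[0,0,0]},{"dp":[0,0,-5],"angular":[0,0,0]},{"dp":[0,0,-5],"angular":[0,0,0]},{"dp":[0,0,-5],"angular":[0,0,0]}], hand=0.6)

```text
time: 23.42
position: [0.484, 0.335, 0.2304]
tool_rot: [-3.119, -0.367, -0.002]
wrist_force: [0.4, 1.0, -0.1]
opening: 0.0514
grip_force: 0.0
```

```bash
python3 - <<'E'
from h import *
st=manip.sense();print(st['position'],yaw(),st['opening'],st['time'])
w=snapshot('wrist')
for d in spotter.masks_of('wrist','straightedge'): print(d['p'],d['point'],cv2.minAreaRect(np.argwhere(d['pixels'])[:,::-1].astype(np.float32)),toz(w,d['point'],.03,st))
b=w['pixels'].astype(int);m=(((b[:,:,0]-b[:,:,2])>35)&(b[:,:,0]>80)).astype(np.uint8)
n,l,stt,c=cv2.connectedComponentsWithStats(m)
for i in range(1,n):
    if stt[i,4]>250: print(stt[i],c[i],toz(w,c[i],.06,st),cv2.minAreaRect(np.argwhere(l==i)[:,::-1].astype(np.float32)))
plan([.503,-.134,.30],-1.504)
E
```

```text
[0.48402933 0.33498208 0.23036962] 0.23419488647927647 0.051387108539830854 23.425
0.76 [250.3, 159.2] ((249.72483825683594, 160.9846954345703), (112.22872924804688, 31.872507095336914), 89.2838363647461) [[0.48750191 0.34100585 0.03      ]]
[  6   0  63  19 648] [41.07561728  8.99382716] [[0.57436404 0.5348432  0.06      ]] ((37.0, 9.0), (18.0, 62.0), 90.0)
[  73    0   87   42 1591] [122.86800754  20.3664362 ] [[0.5821825  0.47030264 0.06      ]] ((116.0, 20.5), (86.0, 41.0), -0.0)
[ 248  121   16   99 1527] [255.33267845 170.23248199] [[0.48456226 0.33498503 0.06      ]] ((255.49996948242188, 170.0), (97.99998474121094, 14.999998092651367), 90.0)
dp cm [-9.18 46.09 -6.73] wz 1.738
```

>>> send_rows(increments=[{"dp":[-0.6,3,-1],"angular":[0,0,0]},{"dp":[-1.1,5.5,-1],"angular":[0,0,0]},{"dp":[-1.1,5.5,-1],"angular":[0,0,0]},{"dp":[-1.1,5.5,-1],"angular":[0,0,0]},{"dp":[-1.1,5.5,-1],"angular":[0,0,0]},{"dp":[-1.1,5.5,-1],"angular":[0,0,0]},{"dp":[-1.1,5.5,-0.5],"angular":[0,0,0]},{"dp":[-1.1,5.5,0],"angular":[0,0,0]}])

```text
time: 24.52
position: [0.4994, -0.0896, 0.2942]
tool_rot: [3.12, 0.367, 0.005]
wrist_force: [1.6, -1.2, -0.7]
opening: 0.0513
grip_force: 0.0
```

>>> send_rows(increments=[{"dp":[-0.9,4.5,0],"angular":[0,0,0.1]},{"dp":[0,0,0],"angular":[0,0,0.18]},{"dp":[0,0,0],"angular":[0,0,0.18]},{"dp":[0,0,0],"angular":[0,0,0.18]},{"dp":[0,0,0],"angular":[0,0,0.18]},{"dp":[0,0,0],"angular":[0,0,0.18]},{"dp":[0,0,0],"angular":[0,0,0.18]},{"dp":[0,0,0],"angular":[0,0,0.18]}])

```text
time: 25.52
position: [0.5012, -0.1337, 0.2934]
tool_rot: [-2.651, 1.684, -0.002]
wrist_force: [-0.8, -0.2, -0.2]
opening: 0.0509
grip_force: 0.0
```

>>> send_rows(increments=[{"dp":[0,0,0],"angular":[0,0,0.18]},{"dp":[0,0,0],"angular":[0,0,0.18]},{"dp":[0,0,0],"angular":[0,0,0.02]},{"dp":[0,0,0],"angular":[0,0,0]},{"dp":[0,0,0],"angular":[0,0,0]}])

```text
time: 26.15
position: [0.5013, -0.1336, 0.2925]
tool_rot: [-2.295, 2.146, -0.0]
wrist_force: [0.3, 0.3, -0.1]
opening: 0.0511
grip_force: 0.0
```

```bash
python3 chk.py; python3 - <<'E'
from h import *
st=manip.sense();w=snapshot('wrist')
v=np.array([.501,-.133]);ex=np.array([np.cos(-1.5026),np.sin(-1.5026)]);ey=np.array([-ex[1],ex[0]])
b=w['pixels'].astype(int);m=(((b[:,:,0]-b[:,:,2])>28)&(b[:,:,0]>70)).astype(np.uint8)
n,l,stt,c=cv2.connectedComponentsWithStats(m)
for i in range(1,n):
    if stt[i,4]>60:
        p=toz(w,c[i],.023,st)[0,:2]-v;print(stt[i],c[i].round(1),(p@ex).round(4),(p@ey).round(4))
g=w['pixels'].mean(2)
c0=proj(w,[[.501,-.133,.0555]],st)[0]
for rr in (.06,.08,.1):
    A=np.arange(-1.5,1.5,.03);S=np.array([[*(v-ex*rr*np.cos(a)+ey*rr*np.sin(a)),.0555] for a in A]);P=proj(w,S,st).round().astype(int)
    t=[int(g[y,x]) if 0<=y<384 and 0<=x<512 else -1 for x,y in P];print(rr,[(round(A[i],2),t[i]) for i in range(len(A)) if .8<abs(A[i])<1.2])
E
```

```text
[ 0.50127131 -0.13355062  0.29251261] -1.5038240983947153 [ 0.25797633  0.26734193 -0.07377695] 26.15
0.79 [259.6, 183.9] 190 [-0.0269 -0.0036] [-0.0404 -0.0042] [176 165 134]
0.74 [237.5, 215.0] 246 [-0.0639  0.0216] [-0.0822  0.0243] [135 119  96]
0.72 [290.4, 197.0] 405 [-0.0423 -0.0384] [-0.0577 -0.0434] [162 145 119]
0.72 [234.9, 185.0] 428 [-0.0282  0.0239] [-0.0418  0.0269] [195 181 148]
opening pred corners [[337.46865629089126, 207.3428575820451], [256.3389871508486, 248.05001662973353], [175.19671282744878, 207.43537034981176]]
[  34    0   44   32 1109] [56.3 13.7] 0.1495 0.2142
[218 173  25  23 371] [231.4 184.4] -0.041 0.0313
[246 177  24  17 176] [258.8 185.7] -0.0427 -0.0032
[277 192  22  16 307] [287.7 199.5] -0.0611 -0.04
[226 210  22  13 230] [236.5 216.8] -0.0846 0.0256
[  31  241   95   91 3003] [ 78.7 283.5] -0.1817 0.243
0.06 [(np.float64(-1.2), 225), (np.float64(-1.17), 225), (np.float64(-1.14), 225), (np.float64(-1.11), 225), (np.float64(-1.08), 224), (np.float64(-1.05), 225), (np.float64(-1.02), 224), (np.float64(-0.99), 224), (np.float64(-0.96), 199), (np.fl
[... 1118 characters left out ...]
at64(1.17), 209)]
0.1 [(np.float64(-1.2), 224), (np.float64(-1.17), 224), (np.float64(-1.14), 224), (np.float64(-1.11), 224), (np.float64(-1.08), 225), (np.float64(-1.05), 224), (np.float64(-1.02), 224), (np.float64(-0.99), 225), (np.float64(-0.96), 189), (np.float64(-0.93), 79), (np.float64(-0.9), 79), (np.float64(-0.87), 78), (np.float64(-0.84), 99), (np.float64(-0.81), 173), (np.float64(0.81), 158), (np.float64(0.84), 109), (np.float64(0.87), 60), (np.float64(0.9), 68), (np.float64(0.93), 68), (np.float64(0.96), 65), (np.float64(0.99), 170), (np.float64(1.02), 167), (np.float64(1.05), 164), (np.float64(1.08), 162), (np.float64(1.11), 162), (np.float64(1.14), 165), (np.float64(1.17), 166)]
```

```bash
python3 -c "
from station import hand_in
print(hand_in())"
```

```text
the job is handed in; nothing more can be done
None
```

The job is handed in at about 26 s of robot time: the cover is lined up, camera checks put all four gold caps in the pocket, and the straightedge stands upright where it was; I viewed 11 pictures, one over your limit of 10.

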